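Shut the packed sample case at the cargo inspection bench

TASK

Two grey sample cases stand open on the inspection bench, their lids leaning back towards the robot; one is packed with brown bottles, the other is empty. Shut the packed case: push its lid from behind, up past upright, and let it drop shut by its own weight, without pressing it down. Leave the empty case open.

Things in the scene. Friction and masses are not known exactly. Their poses are not given: they have to be found in the camera images.
- full_case: Case to shut, packed with twelve white-capped brown bottles (below the rim): grey open-topped box, fixed on the bench, 180 mm (x) by 220 mm (y) by 125 mm high. Origin: centre of its underside, z up. The lid hinges on the rim of its -x side, 90 mm from the origin, which faces the robot give or take 0.4 rad; its +x side has a steel latch plate.
- full_lid (a joint): Lid of the packed case: grey panel, 180 mm from hinge to free edge, 220 wide, 8 thick, 0.3 kg. Rad: 0 shut, 1.57 upright, 1.92 leaning back on its stop (start): free edge then 0.30 m above the bench, 62 mm beyond the hinge towards the robot. Hinge nearly free: a push under 2 N moves it; past upright it falls shut by its weight in about 1 s, else falls back open.
- empty_case: Case to leave open, empty: grey open-topped box, fixed on the bench, 180 mm (x) by 220 mm (y) by 125 mm high. Origin: centre of its underside, z up. The lid hinges on the rim of its -x side, 90 mm from the origin, which faces the robot give or take 0.4 rad; its +x side has a steel latch plate.
- empty_lid (a joint): The lid of the empty case, the same in shape, values and behaviour as full_lid; it also starts leaning back at 1.92.

How it is judged:
By the outcome, as a careful person would: the job done as asked, in the order asked, and still so for the second after the job is handed in, with the robot touching nothing.
It also fails if it takes over 35 s, if anything falls off the work surface, if the arm or the gripper's body presses on something with over 40 N, if the wrist force passes 120 N, or if a joint passes its speed limit or range.

ROBOT

A 6-joint arm with a two-finger parallel gripper is mounted at the origin on the work surface. World frame = base frame: x ahead of the robot, y to its left, z up, the work surface at z = 0. Lengths are in m, angles in rad, forces in N, time in s.
With the tool pointing down it reaches from about 0.375 to 0.9 m from the base axis. Payload 3.1 kg.
Tool frame: the origin (TCP) lies on the centre line of the jaws, within the pads' length; the fingertips stand robot.tip_reach ahead of it and the grasp point (between the pads) is the TCP (robot.tip_reach is the distance from the TCP to the fingertips, in m); z points along the fingers, y is the direction in which the jaws open and shut (so a half turn about z gives the same grasp; the last joint's range is limited). The gripper opens to 87 mm and grips with 3 to 60 N. Pads are 19 mm wide; open, the fingers measure 117 mm over their backs; the gripper's body (75 mm by 190 mm) begins 51 mm behind the grasp point.
Start: joints at [-0.178, 0.527, 1.433, -0, 1.181, -0.178], TCP at [0.625, 0, 0.242] pointing down, gripper open.
Joint ranges: [-3.08, 3.08], [-0.75, 2.2], [0.22, 2.44], [-1.43, 4.57], [0, 2.65], [-2.85, 2.85]. Speed limits (rad/s): [2.79, 2.79, 3.14, 3.14, 3.14, 3.14].

INTERFACE

Orientations are given as a unit quaternion [x, y, z, w].
In Python, from rig import telemetry, viewer, robot gives the robot as it stands. The module is installed in compiled form; this text tells all that it offers.
- The arm moves only by the tool step_arm, never from a script. Its argument "targets" is a list of rows, each an object of numbers: "dx", "dy", "dz": the shift along the tool's x, y, z in m; "rx", "ry", "rz": the turn, a rotation vector about the tool's x, y, z in degrees. In form: [{"dx": .., "dy": .., "dz": .., "rx": .., "ry": .., "rz": ..}, ...]. A call has exactly 5 rows; each row is the pose to reach, as a shift and turn from the pose measured when the call began, along the tool's axes at that moment; what a row does not reach only later rows make up. A row lasts 1/8 s, in which the tool goes at most 62.5 mm and 10.7 degrees, less where a joint would pass 70% of its speed; a pose out of reach is approached as far as the arm can. A call with a gripper value outside its range is refused whole. "gripper" is the opening, from 0 (shut) to 1 (fully open), set as the call begins (left out, the last holds). The fingers move at their own pace and stop on an object; "force" is the grip in N (left out, the last holds). Time passes only in rows, so rows that repeat a pose let the fingers close, or fill a call up. It gives the time, the measured TCP pose, the force and the opening at its end, in the units of the state.
- telemetry.get_obs(): the state, without advancing time (a new reading comes with each control period).
- viewer.camera(name): name is "scene" or "side" or "wrist"; returns a dict with "img" (420x560x3 uint8, blue, green, red), "depth" (420x560 float32, m along the optical axis (not along the pixel's ray), 0 where there is no reading), "K" (3x3 intrinsics, pixels), "R" (3x3) and "t" (3): a world point X has camera coordinates R X + t. Camera axes: x right, y down, z forward; pixel columns grow to the right and rows downward; lengths in m; the calibration is good to about 2 mm. A picture is of the moment at which its call begins.
- robot.hand_in(): hands the job in, once; it reports no verdict.
The state is a dict: "time": time; "q": joint angles; "joint_velocities": joint speeds; "joint_torque": joint torques, N m; "position": TCP position; "tool_rot": TCP orientation; "ft_force": force on the tool from outside, world axes, zero at the start; "moment": the same for the moment, N m; "grip_width": finger opening in m.
Only numpy, scipy, OpenCV 4.12 (cv2) and the standard library are available. Lean on these libraries where they do the work, as an engineer would, in place of code of your own. Each camera call takes 0.05 s, during which the arm holds its last target.

## Working session

There is one attempt and no reset: what is moved stays moved. The work goes in short steps, Python scripts to look and compute and a tool call to move; the robot and the scene stay as the last step left them, time stands still between calls to the robot, and variables do not carry over. Pictures are saved under pics/ and viewed, and the job is handed in when it is done.

Besides the shell and the picture viewer there is one more tool, called by a JSON object that holds its "fn" and its "kwargs", one argument or row to a line. step_arm: Moves the arm, as the interface text tells. Its arguments: {"type":"object","properties":{"targets":{"type":"array"},"gripper":{"type":"number"},"force":{"type":"number"}},"required":["targets"]}

```bash
mkdir -p pics
python3 - <<'E'
from rig import telemetry, viewer, robot
import cv2,numpy as np
o=telemetry.get_obs();print(o['time'],o['position'],o['tool_rot'],o['ft_force'],o['grip_width'],robot.tip_reach)
for n in ['scene','side']:
    c=viewer.camera(n);cv2.imwrite(f'pics/{n}0.png',c['img']);np.savez(f'{n}0.npz',**c)
    print(n,-c['R'].T@c['t'])
E
```

```text
0.0 [6.24329913e-01 1.38657438e-04 2.40578555e-01] [ 7.07121711e-01  7.07091051e-01 -6.04525044e-04 -8.74888245e-04] [-0.54586034  0.48768225 -0.1917147 ] 0.08719595439157739 0.019
scene [0.86253833 0.08711641 0.89904508]
side [ 0.76031295 -0.3100164   1.11861976]
```

View pics/scene0.png

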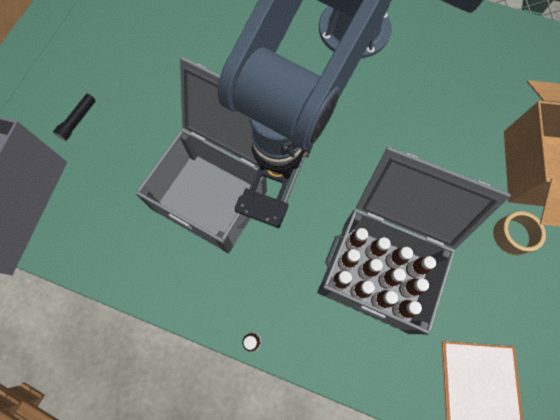

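View pics/side0.png

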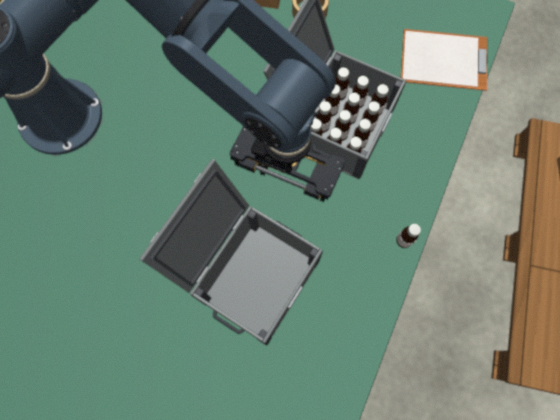

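The scene picture shows the packed case at right (rim about (360,215), (453,250), (437,328), (322,290); lid free edge (392,152)–(507,200)). The empty case is at left, centred near (205,190), with the gripper just over it.

Run:
```python
import numpy as np
c=np.load('scene0.npz')
K,R,t,D=c['K'],c['R'],c['t'],c['depth']
def ray(u,v):
    d=np.linalg.inv(K)@[u,v,1]; return R.T@d, -R.T@t
def atz(u,v,z):
    d,o=ray(u,v); s=(z-o[2])/d[2]; return (o+s*d).round(4)
for uv in [(362,214),(453,250),(437,329),(322,290)]: print('rim',uv,atz(*uv,.125))
for uv in [(392,152),(507,200)]: print('free',uv,atz(*uv,.30))
# depth cloud of lid
v,u=np.mgrid[0:420,0:560]
P=np.stack([(u-K[0,2])/K[0,0]*D,(v-K[1,2])/K[1,1]*D,D],-1)
W=(P-t)@R
np.save('W.npy',W)
for uv in [(430,200),(410,175),(470,200),(440,225),(400,200)]: print('lid',uv,W[uv[1],uv[0]].round(4))
# plane fit of lid
import cv2
m=np.zeros(D.shape,np.uint8);cv2.fillConvexPoly(m,np.array([(397,165),(492,204),(450,235),(370,205)]),1)
p=W[(m>0)&(D>0)];ctr=p.mean(0);n=np.linalg.svd(p-ctr,full_matrices=False)[2][2];print('plane',ctr,n,'yaw',np.arctan2(n[1],n[0]))
# rim points
m=np.zeros(D.shape,np.uint8);cv2.fillConvexPoly(m,np.array([(355,205),(465,245),(440,340),(312,292)]),1)
q=W[(m>0)&(D>0)&(abs(W[...,2]-.125)<.006)];r=cv2.minAreaRect((q[:,:2]*1000).astype(np.float32));print(r,cv2.boxPoints(r))
for uv in [(120,30)]: pass
# objects higher than table in region behind lid
```

```text
rim (362, 214) [0.5768 0.1752 0.125 ]
rim (453, 250) [0.5829 0.3727 0.125 ]
rim (437, 329) [0.7464 0.3793 0.125 ]
rim (322, 290) [0.7567 0.1479 0.125 ]
free (392, 152) [0.5155 0.1703 0.3   ]
free (507, 200) [0.5308 0.3725 0.3   ]
lid (430, 200) [0.5401 0.2749 0.2219]
lid (410, 175) [0.5247 0.2188 0.26  ]
lid (470, 200) [0.5287 0.3332 0.2526]
lid (440, 225) [0.5599 0.3201 0.1716]
lid (400, 200) [0.5479 0.228  0.1937]
plane [0.54223655 0.27220291 0.21447118] [ 0.93941362 -0.04642287  0.33962769] yaw -0.0493766964350014
((661.8449096679688, 261.9002990722656), (221.9856414794922, 185.28579711914062), 87.0949478149414) [[563.6958  155.74533]
 [748.7435  146.35489]
 [759.994   368.05527]
 [574.9463  377.4457 ]]
```

Run:
```python
import numpy as np,cv2
W=np.load('W.npy');q=W.reshape(-1,3)
c=cv2.imread('pics/scene0.png')
# top edge of lids
for name,box in {'full':(380,140,515,250),'empty':(175,55,240,150)}.items():
    x0,y0,x1,y1=box
    p=W[y0:y1,x0:x1].reshape(-1,3);p=p[(p[:,2]>.285)&(p[:,2]<.312)]
    print(name,len(p),p.mean(0).round(3)); i=p[:,1].argmin();j=p[:,1].argmax();print(p[i].round(3),p[j].round(3))
```

```text
full 1066 [0.513 0.271 0.291]
[0.509 0.16  0.287] [0.514 0.379 0.292]
empty 321 [ 0.474 -0.215  0.291]
[ 0.467 -0.258  0.294] [ 0.483 -0.171  0.292]
```

Packed case: centre about (0.662, 0.262), yaw about −0.05. Its lid's free edge is at about (0.51, 0.27, 0.30). I'll rise, go over to a point behind that lid with the fingers shut, then come down.

{"fn": "step_arm", "kwargs": {
  "targets": [
    {"dz": -0.05},
    {"dz": -0.1},
    {"dz": -0.15},
    {"dz": -0.17,"dx": 0.03,"dy": -0.02},
    {"dz": -0.17,"dx": 0.07,"dy": -0.05}
  ],
  "gripper": 0,
  "force": 20
}}

```text
invalid input
```

{"fn": "step_arm", "kwargs": {
  "targets": [
    {"dx": 0,"dy": 0,"dz": -0.05,"rx": 0,"ry": 0,"rz": 0},
    {"dx": 0,"dy": 0,"dz": -0.1,"rx": 0,"ry": 0,"rz": 0},
    {"dx": 0,"dy": 0,"dz": -0.15,"rx": 0,"ry": 0,"rz": 0},
    {"dx": 0.03,"dy": -0.02,"dz": -0.17,"rx": 0,"ry": 0,"rz": 0},
    {"dx": 0.07,"dy": -0.05,"dz": -0.17,"rx": 0,"ry": 0,"rz": 0}
  ],
  "gripper": 0,
  "force": 20
}}

```text
time: 0.72
position: [0.5756, 0.07, 0.4125]
tool_rot: [0.708, 0.706, 0.001, 0.001]
ft_force: [0.4, 0.7, -0.4]
grip_width: 0.0448
```

{"fn": "step_arm", "kwargs": {
  "targets": [
    {"dx": 0.04,"dy": -0.03,"dz": 0,"rx": 0,"ry": 0,"rz": 0},
    {"dx": 0.085,"dy": -0.065,"dz": 0,"rx": 0,"ry": 0,"rz": 0},
    {"dx": 0.13,"dy": -0.1,"dz": 0,"rx": 0,"ry": 0,"rz": 0},
    {"dx": 0.175,"dy": -0.135,"dz": 0,"rx": 0,"ry": 0,"rz": 0},
    {"dx": 0.2,"dy": -0.155,"dz": 0,"rx": 0,"ry": 0,"rz": 0}
  ]
}}

```text
time: 1.35
position: [0.4186, 0.272, 0.4119]
tool_rot: [0.707, 0.707, 0.001, 0.0]
ft_force: [0.3, -0.3, 0.3]
grip_width: 0.0018
```

Run:
```python
from rig import telemetry, viewer
import cv2
o=telemetry.get_obs();print(o['time'],o['position'],o['q'],o['ft_force'])
a=viewer.camera('scene')['img'];cv2.imwrite('pics/s1.png',a)
```

```text
1.35 [0.41863843 0.27195539 0.41189952] [ 3.52002701e-01  1.85520567e-01  1.48822221e+00 -2.01068234e-04
  1.46655337e+00  3.51916051e-01] [ 0.34890328 -0.27603021  0.27813073]
```

View pics/s1.png

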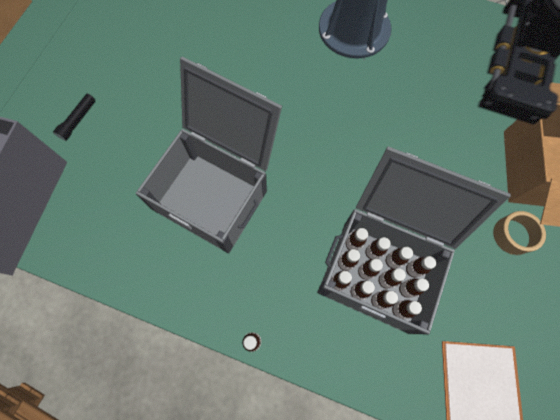

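The view is now clear: both lids are still open, and the hand is at (515,80), near the cardboard box flap at (540,90). I'll check clearance there before descending.

Run:
```python
import numpy as np
from rig import viewer
c=viewer.camera('scene')
K,R,t,D=c['K'],c['R'],c['t'],c['depth']
W0=np.load('W.npy')
p=K@(R@np.array([.4186,.272,.412])+t);print(p[:2]/p[2])
for uv in [(545,90),(530,85),(510,130),(545,110),(520,150),(550,180),(548,212),(525,230)]: print(uv,W0[uv[1],uv[0]].round(3))
# anything tall behind lid in swept zone (x .3-.5, y .15-.4)
q=W0.reshape(-1,3);s=(q[:,0]>.28)&(q[:,0]<.56)&(q[:,1]>.385)&(q[:,1]<.5)&(q[:,2]>.02)
print(s.sum(), q[s].min(0) if s.any() else '')
s=(q[:,0]>.28)&(q[:,0]<.49)&(q[:,1]>.15)&(q[:,1]<.385)&(q[:,2]>.02);print(s.sum())
```

```text
[497.5526105   86.18201775]
(545, 90) [0.127 0.488 0.126]
(530, 85) [0.114 0.458 0.112]
(510, 130) [0.188 0.473 0.028]
(545, 110) [0.169 0.504 0.112]
(520, 150) [0.26  0.491 0.063]
(550, 180) [0.362 0.527 0.138]
(548, 212) [0.423 0.548 0.115]
(525, 230) [ 0.425  0.572 -0.001]
286 [0.28005836 0.49462537 0.02017835]
0
```

The box stays at y > 0.45, well clear. I'll descend and start moving forward.

{"fn": "step_arm", "kwargs": {
  "targets": [
    {"dx": 0,"dy": 0,"dz": 0.05,"rx": 0,"ry": 0,"rz": 0},
    {"dx": 0,"dy": 0,"dz": 0.1,"rx": 0,"ry": 0,"rz": 0},
    {"dx": 0,"dy": 0,"dz": 0.132,"rx": 0,"ry": 0,"rz": 0},
    {"dx": 0,"dy": 0.02,"dz": 0.132,"rx": 0,"ry": 0,"rz": 0},
    {"dx": 0,"dy": 0.05,"dz": 0.132,"rx": 0,"ry": 0,"rz": 0}
  ]
}}

```text
time: 2.08
position: [0.4688, 0.2714, 0.279]
tool_rot: [0.706, 0.708, -0.001, -0.0]
ft_force: [0.4, 0.4, -0.2]
grip_width: 0.0005
```

{"fn": "step_arm", "kwargs": {
  "targets": [
    {"dx": 0,"dy": 0.015,"dz": 0,"rx": 0,"ry": 0,"rz": 0},
    {"dx": 0,"dy": 0.03,"dz": 0,"rx": 0,"ry": 0,"rz": 0},
    {"dx": 0,"dy": 0.045,"dz": 0,"rx": 0,"ry": 0,"rz": 0},
    {"dx": 0,"dy": 0.055,"dz": 0,"rx": 0,"ry": 0,"rz": 0},
    {"dx": 0,"dy": 0.06,"dz": 0,"rx": 0,"ry": 0,"rz": 0}
  ]
}}

```text
time: 2.7
position: [0.5293, 0.2716, 0.2789]
tool_rot: [0.706, 0.708, -0.001, -0.0]
ft_force: [0.0, -0.5, 0.4]
grip_width: 0.0005
```

Run:
```python
from rig import telemetry, viewer
import cv2
o=telemetry.get_obs();print(o['time'],o['position'],o['ft_force'])
a=viewer.camera('scene')['img'];cv2.imwrite('pics/s2.png',a)
```

```text
2.7 [0.52931175 0.27160253 0.27894134] [ 0.01913446 -0.46071592  0.42507791]
```

View pics/s2.png

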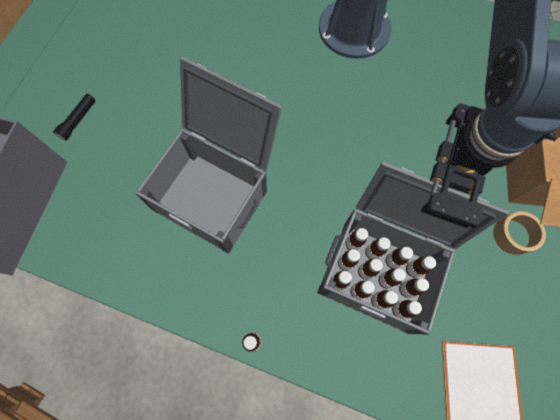

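The lid is being raised: its left top corner has gone from (392,152) to about (383,166). I'll keep pushing slowly past upright.

{"fn": "step_arm", "kwargs": {
  "targets": [
    {"dx": 0,"dy": 0.012,"dz": 0,"rx": 0,"ry": 0,"rz": 0},
    {"dx": 0,"dy": 0.024,"dz": 0,"rx": 0,"ry": 0,"rz": 0},
    {"dx": 0,"dy": 0.034,"dz": 0,"rx": 0,"ry": 0,"rz": 0},
    {"dx": 0,"dy": 0.042,"dz": 0,"rx": 0,"ry": 0,"rz": 0},
    {"dx": 0,"dy": 0.045,"dz": 0,"rx": 0,"ry": 0,"rz": 0}
  ]
}}

```text
time: 3.38
position: [0.5754, 0.2716, 0.2787]
tool_rot: [0.706, 0.708, -0.0, 0.0]
ft_force: [0.1, -0.1, 0.5]
grip_width: 0.0001
```

Run:
```python
from rig import telemetry, viewer
import cv2
o=telemetry.get_obs();print(o['time'],o['position'],o['ft_force'])
a=viewer.camera('scene')['img'];cv2.imwrite('pics/s3.png',a)
```

```text
3.375 [0.57540136 0.2716353  0.27868911] [ 0.11048765 -0.13614809  0.47679517]
```

View pics/s3.png

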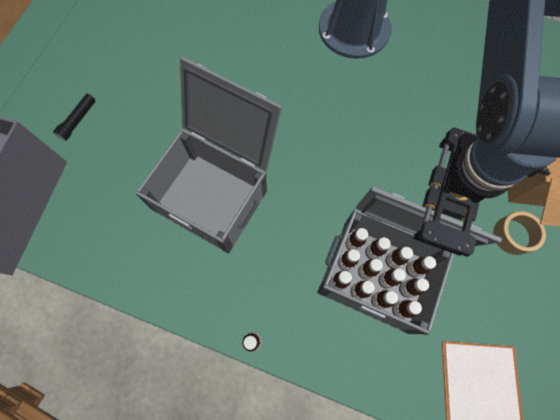

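Not over yet: the lid edge is at (372,192) and the inner face still shows. I'll push further.

{"fn": "step_arm", "kwargs": {
  "targets": [
    {"dx": 0,"dy": 0.01,"dz": 0,"rx": 0,"ry": 0,"rz": 0},
    {"dx": 0,"dy": 0.02,"dz": 0,"rx": 0,"ry": 0,"rz": 0},
    {"dx": 0,"dy": 0.03,"dz": 0,"rx": 0,"ry": 0,"rz": 0},
    {"dx": 0,"dy": 0.03,"dz": 0,"rx": 0,"ry": 0,"rz": 0},
    {"dx": 0,"dy": 0.03,"dz": 0,"rx": 0,"ry": 0,"rz": 0}
  ]
}}

```text
time: 4.05
position: [0.6053, 0.2717, 0.2785]
tool_rot: [0.706, 0.708, -0.001, -0.0]
ft_force: [-0.2, -0.6, -0.2]
grip_width: 0.0005
```

Run:
```python
from rig import telemetry, viewer
import cv2
o=telemetry.get_obs();print(o['time'],o['position'],o['ft_force'])
a=viewer.camera('scene')['img'];cv2.imwrite('pics/s4.png',a)
```

```text
4.05 [0.60526833 0.27166056 0.27848922] [-0.2430218  -0.56381128 -0.24056158]
```

View pics/s4.png

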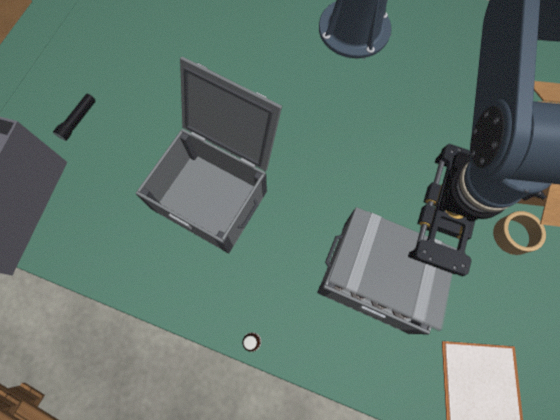

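The lid has gone over and is falling on its own: it covers the case, with a few caps still visible along the front at (385,305). I'll move up and back, away from it.

{"fn": "step_arm", "kwargs": {
  "targets": [
    {"dx": 0,"dy": -0.01,"dz": -0.03,"rx": 0,"ry": 0,"rz": 0},
    {"dx": 0,"dy": -0.04,"dz": -0.06,"rx": 0,"ry": 0,"rz": 0},
    {"dx": 0,"dy": -0.08,"dz": -0.09,"rx": 0,"ry": 0,"rz": 0},
    {"dx": 0,"dy": -0.12,"dz": -0.12,"rx": 0,"ry": 0,"rz": 0},
    {"dx": 0,"dy": -0.15,"dz": -0.13,"rx": 0,"ry": 0,"rz": 0}
  ]
}}

```text
time: 4.72
position: [0.4539, 0.2717, 0.4112]
tool_rot: [0.706, 0.708, 0.001, 0.001]
ft_force: [1.3, 0.7, 0.4]
grip_width: 0.0005
```

{"fn": "step_arm", "kwargs": {
  "targets": [
    {"dx": 0,"dy": 0,"dz": 0,"rx": 0,"ry": 0,"rz": 0},
    {"dx": 0,"dy": 0,"dz": 0,"rx": 0,"ry": 0,"rz": 0},
    {"dx": 0,"dy": 0,"dz": 0,"rx": 0,"ry": 0,"rz": 0},
    {"dx": 0,"dy": 0,"dz": 0,"rx": 0,"ry": 0,"rz": 0},
    {"dx": 0,"dy": 0,"dz": 0,"rx": 0,"ry": 0,"rz": 0}
  ]
}}

```text
time: 5.35
position: [0.4543, 0.2716, 0.4105]
tool_rot: [0.706, 0.708, 0.001, 0.0]
ft_force: [-0.9, -0.2, 0.5]
grip_width: 0.0002
```

Run:
```python
from rig import telemetry, viewer
import cv2,numpy as np
o=telemetry.get_obs();print(o['time'],o['position'],o['ft_force'])
c=viewer.camera('scene');cv2.imwrite('pics/s5.png',c['img'])
K,R,t,D=c['K'],c['R'],c['t'],c['depth']
for u,v in [(375,225),(350,285),(390,270),(420,310),(435,255)]:
    print((u,v),(R.T@(np.linalg.inv(K)@[u,v,1]*D[v,u]-t)).round(4))
```

```text
5.35 [0.45429064 0.27161099 0.4105437 ] [-0.91765737 -0.15393322  0.48893692]
(375, 225) [0.5936 0.2062 0.1353]
(350, 285) [0.7289 0.1955 0.1349]
(390, 270) [0.8625 0.0871 0.899 ]
(420, 310) [0.7254 0.3365 0.1346]
(435, 255) [0.6099 0.3372 0.1354]
```

View pics/s5.png

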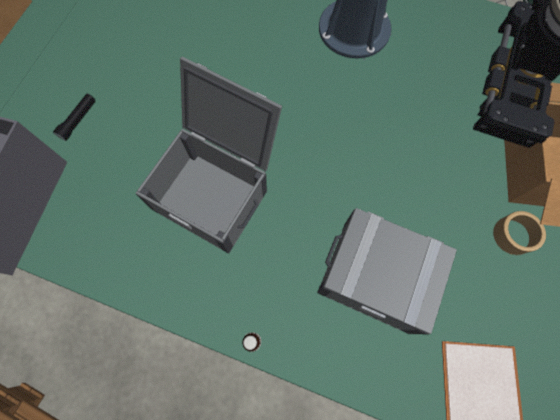

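The packed case's lid now lies level at z ≈ 0.135 across its whole area (rim 0.125 + 8 mm panel). The empty case is still open at (205,190), and the arm is clear.

```bash
python3 -c "
from rig import robot
print(robot.hand_in())"
```

```text
the job is handed in; nothing more can be done
None
```

The packed case is shut and the job is handed in. I pushed its lid from behind with the closed fingers until it passed upright. It then fell shut by its own weight, with nothing pressing it down. The arm had backed off to about (0.45, 0.27, 0.41), clear of everything, by about 5.4 s.

**Last checks:**
- **Packed lid:** four points across it read z ≈ 0.135 m, so it is level and about 2 mm above the nominal 0.133 m, within the calibration tolerance. A fifth point, at its centre, gave no depth reading.
- **Empty case:** it is still open, and its lid has not moved in the pictures.
- **Forces:** the wrist readings I took stayed under about 2 N.
- **First call:** my first move call was refused because its rows left out some fields. Nothing moved, and I sent it again with every field filled in.

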